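Close the parts case: inner flap first, then the lid

TASK

Close up the small metal parts case: first push its upright inner flap down until it lies flat inside the case, and only then swing the open lid over it until it is fully shut. Do it all by pushing gently with the fingertips or the outside of the fingers: grip and lift nothing, leave the case standing where it is, and do not disturb the jar, the roll of tape or the wooden block. When done, draw back so that the robot touches nothing.

Things in the scene. Friction and masses are not known exactly. Their poses are not given: they have to be found in the camera images.
- parts_case: Loose dark-steel case, 0.75 to 1 kg, open-topped box 110 (its x) x 150 (y) x 55 mm high, walls 4 mm. Origin: centre of its underside, z up. +x points to the lid's hinge side (ahead of the robot, turned by up to 83 deg to the right), -x to the flap's hinge side. Two binder clips lie in it. It slides if pushed with more than a few newtons.
- case_flap (a joint): Inner flap, bare aluminium plate 92 mm long, 134 wide, 4 thick (6 at free edge). Hinge along case y at x -47, z 43 mm of the case frame. 0 = flat in the case on its stop (upper face 10 mm below the rim), pi/2 = upright; starts at 1.3 to 1.5 leaning to +x, and folds down towards +x. Friction hinge, 0.02 N m: stays where it is left.
- flap_hinge (a point): Middle of the flap's hinge line.
- flap_edge (a point): Middle of the free edge of the flap, 92 mm from its hinge.
- case_lid (a joint): Lid, dark-steel plate 114 mm long, 154 wide, outer face 5 to 6 mm off the hinge line. Hinge along case y at x +55, z 55 mm of the case frame. 0 = shut on the rim, pi/2 = upright; starts at 1.7 to 1.9, leaning back away from the flap. Friction hinge, 0.06 N m: stays at any angle, so push it all the way. It would strike a raised flap.
- lid_hinge (a point): Middle of the lid's hinge line.
- lid_edge (a point): Middle of the free edge of the lid, 114 mm from its hinge, mid thickness of the sheet (a 9 mm thumb tab stands out beyond it).
- spare_clip_0: Small black binder clip, body 20 x 16 mm, 13 mm high, with wire handles, lying loose in the case; origin at its underside. Stays in the case.
- spare_clip_1: A second, like binder clip in the case.
- paint_jar: Closed paint jar, 48 mm across, 66 mm high, standing beside the case; origin: centre of its underside. Leave alone.
- masking_tape: Roll of paper tape lying flat, 68 mm across, 24 mm high; origin: centre of its underside. Leave alone.
- wood_block: Wooden block 40 x 85 mm, 34 mm high, lying beyond the case; origin: centre of its underside. Leave alone.

How it is judged:
By the outcome, as a careful person would: the job done as asked, in the order asked, and still so for the second after the job is handed in, with the robot touching nothing.
It also fails if it takes over 45 s, if anything falls off the work surface, if the arm or the gripper's body presses on something with over 40 N, if the wrist force passes 120 N, or if a joint passes its speed limit or range.

ROBOT

A 6-joint arm with a two-finger parallel gripper is mounted at the origin on a cart in front of the work surface, level with it; the furniture and walls round the work are solid. World frame = base frame: x ahead of the robot, y to its left, z up, the work surface at z = 0. Lengths are in m, angles in rad, forces in N, time in s.
With the tool pointing down it reaches from about 0.275 to 0.75 m from the base axis. Payload 10.2 kg.
Tool frame: the origin (TCP) lies on the centre line of the jaws, within the pads' length; the fingertips stand 22 mm ahead of it and the grasp point (between the pads) lies 3 mm ahead of it (tip_extent is the distance from the TCP to the fingertips, in m); z points along the fingers, y is the direction in which the jaws open and shut (so a half turn about z gives the same grasp; the last joint's range is limited). The gripper opens to 85 mm and grips with 20 to 120 N. Pads are 22 mm wide; open, the fingers measure 114 mm over their backs; the gripper's body (76 mm by 85 mm) begins 54 mm behind the grasp point. The pads swing forward as they close: fully open they stand 13 mm farther back than shut.
Start: joints at [-1.386, 0.313, 1.498, -0, 1.331, -0.223], TCP at [0.208, -0.482, 0.253] pointing down, gripper open.
Joint ranges: [-2.94, 2.94], [-0.97, 2.17], [0.19, 2.56], [-1.23, 4.37], [0.02, 3.11], [-2.88, 2.88]. Speed limits (rad/s): [2.39, 2.39, 3.01, 3.14, 3.14, 3.14].

INTERFACE

Orientations are given as a unit quaternion [x, y, z, w].
In Python, from plant import observe, camera, camera_model, finish_job, tip_extent gives the robot as it stands.
- The arm moves only by the tool send_rows, never from a script. Its argument "series" is a list of rows, each a list of 7 numbers: the shift along the tool's x, y, z in m, then the turn, a rotation vector about the tool's x, y, z in rad, then the finger opening in m, from 0 to 0.0854. In form: [[tx, ty, tz, wx, wy, wz, claw], ...]. A call has 1 to 20 rows; each row is the pose to reach, as a shift and turn from the pose commanded when the call began, along the tool's axes at that moment; what a row does not reach only later rows make up. A row lasts 1/10 s, in which the tool goes at most 50 mm and 8.59 degrees, less where a joint would pass 70% of its speed; a pose out of reach is approached as far as the arm can. A call with a gripper value outside its range is refused whole. The fingers move at their own pace and stop on an object; "grip_force" is the grip in N (left out, the last holds). Time passes only in rows, so rows that repeat a pose let the fingers close. It gives the time, the measured TCP pose, the force and the opening at its end, in the units of the state.
- observe(): the state, without advancing time (a new reading comes with each control period).
- camera(name): name is "scene" or "top" or "wrist"; returns (picture, depth): 420x560x3 uint8, red, green, blue; 420x560 float32, m along the optical axis (not along the pixel's ray), 0 where there is no reading.
- camera_model(name): a dict with "vfov" (degrees; the focal length in pixels is half the picture's height over the tangent of half this angle, whatever the lens; pixels are square), "cx", "cy" (the principal point, pixels), "camera_from_world" (4x4, takes a point from world to camera coordinates). Camera axes: x right, y down, z forward; pixel columns grow to the right and rows downward; lengths in m; the calibration is good to about 2 mm. A picture is of the moment at which its call begins: read the wrist's pose just before it. camera_model takes no time and is no camera call; for the wrist camera it gives the pose at the moment of the call.
- finish_job(): hands the job in, once; it reports no verdict.
The state is a dict: "t": time; "q": joint angles; "joint_vel": joint speeds; "joint_torque": joint torques, N m; "position": TCP position; "orientation": TCP orientation; "contact_force": force on the tool from outside, world axes, zero at the start; "ft_torque": the same for the moment, N m; "grip_width": finger opening in m.
Only numpy, scipy, OpenCV 4.12 (cv2) and the standard library are available. Lean on these libraries where they do the work, as an engineer would, in place of code of your own. Each camera call takes 0.05 s, during which the arm holds its last target. There are 200 camera calls.

## Working session

There is one attempt and no reset: what is moved stays moved. The work goes in short steps, Python scripts to look and compute and a tool call to move; the robot and the scene stay as the last step left them, time stands still between calls to the robot, and variables do not carry over. Pictures are saved under pics/ and viewed, about 8 in all and at most 12, crops included, and the job is handed in when it is done.

Besides the shell and the picture viewer there is one more tool, called as name([rows], argument=value, ...), one row to a line, values as JSON. send_rows: Moves the arm, as the interface text tells. Its arguments: {"type":"object","properties":{"series":{"type":"array"},"grip_force":{"type":"number"}},"required":["series"]}

```bash
mkdir -p pics; python3 - <<'E'
from plant import *
import cv2,numpy as np
print(observe(), tip_extent)
for n in("scene","top"):
    p,d=camera(n); cv2.imwrite(f"pics/{n}0.png",p[:,:,::-1]); np.savez(f"{n}0.npz",p=p,d=d,T=camera_model(n)["camera_from_world"]); print(n,camera_model(n))
E
```

```text
{'t': 0.0, 'q': array([-1.38642520e+00,  3.13478977e-01,  1.49845147e+00,  7.81819249e-06,
        1.33101623e+00, -2.23379497e-01]), 'joint_vel': array([0.00027951, 0.00037527, 0.00098278, 0.00138593, 0.00015162,
       0.00162793]), 'joint_torque': array([ 2.86207331e-03, -4.12257457e+01, -2.59747678e+01, -4.81776419e-05,
        4.08696840e-03, -1.00615537e-06]), 'position': array([ 0.2081423 , -0.48171967,  0.25271482]), 'orientation': array([ 9.79289279e-01,  2.02464934e-01,  1.69996752e-05, -6.76811125e-04]), 'contact_force': array([ 0.23553107,  0.26296691, -0.93744382]), 'ft_torque': array([-0.01846115, -0.01803756, -0.02024467]), 'grip_width': 0.08565401167789832} 0.022
scene {'vfov': 50.9987009033393, 'cx': 276.37441427502154, 'cy': 209.6168548658119, 'camera_from_world': array([[ 0.9911155 , -0.1328713 , -0.00593963, -0.59813958],
       [-0.09219043, -0.6541075 , -0.75076248,  0.04805633],
       [ 0.09586963,  0.74463991, -0.66054554,  0.98000157],
       [ 0.        ,  0.        ,  0.        ,  1.        ]])}
top {'vfov': 55.39352371384649, 'cx': 276.27280710841245, 'cy': 212.51363755216576, 'camera_from_world': array([[-0.00853302, -0.99994756, -0.00566289, -0.09933232],
       [-0.98442533,  0.00939475, -0.175552  ,  0.56261592],
       [ 0.17559599,  0.0040767 , -0.98445387,  0.85249723],
       [ 0.        ,  0.        ,  0.        ,  1.        ]])}
```

View pics/scene0.png

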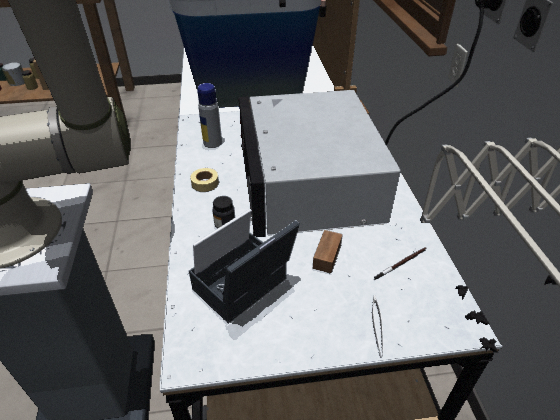

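View pics/top0.png

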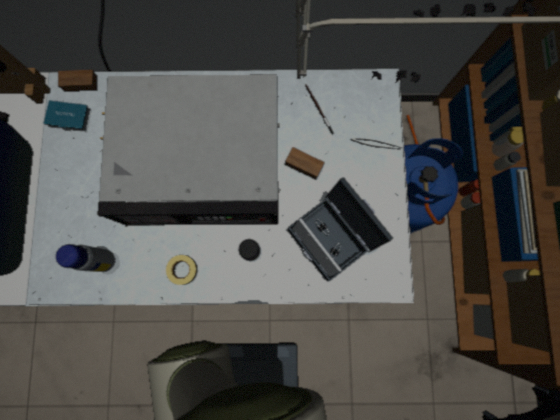

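The scene view shows the case at about (240,275), with the flap upright at (222,245) and the lid leaning back at (262,265). The jar is at (223,210), the tape at (204,180) and the block at (327,250). The top view shows the case at about (340,230), with its hinge side towards the upper right. Next I'll fit a box model to the depth cloud.

```bash
cat > h.py <<'E'
import numpy as np, cv2
from plant import *
from scipy.optimize import least_squares
def cloud(n,save=None):
    m=camera_model(n); p,d=camera(n)
    if save: cv2.imwrite(save,p[:,:,::-1])
    f=210/np.tan(np.radians(m["vfov"]/2)); v,u=np.nonzero(d>0); z=d[v,u]
    P=np.c_[(u-m["cx"])/f*z,(v-m["cy"])/f*z,z]; T=np.array(m["camera_from_world"])
    return (P-T[:3,3])@T[:3,:3]
def box(P,lo,hi):
    lo,hi=np.array(lo),np.array(hi); q=np.abs(P-(lo+hi)/2)-(hi-lo)/2
    return np.linalg.norm(np.maximum(q,0),axis=1)+np.minimum(q.max(1),0)
def hinge(P,x,z,a,s): # local: l along plate from hinge, y, n = outward normal
    dx,dz=P[:,0]-x,P[:,2]-z; c,sn=np.cos(a),np.sin(a)
    return np.c_[s*dx*c+dz*sn,P[:,1],-s*dx*sn+dz*c]
def local(P,x,y,yaw):
    c,s=np.cos(yaw),np.sin(yaw); d=P-[x,y,0]
    return np.c_[d[:,0]*c+d[:,1]*s,-d[:,0]*s+d[:,1]*c,d[:,2]]
def dist(v,P):
    L=local(P,*v[:3]); D=[box(L,[-.055,-.075,0],[.055,.075,.004]),
     box(L,[-.055,-.075,0],[-.051,.075,.055]),box(L,[.051,-.075,0],[.055,.075,.055]),
     box(L,[-.055,-.075,0],[.055,-.071,.055]),box(L,[-.055,.071,0],[.055,.075,.055]),
     box(hinge(L,-.047,.043,v[3],1),[0,-.067,-.002],[.092,.067,.002]),
     box(hinge(L,.055,.055,v[4],-1),[0,-.077,.002],[.114,.077,.0055])]
    return np.min(np.abs(D),axis=0)
def fit(P,v0):
    for r in(.05,.02,.012):
        L=local(P,*v0[:3]); k=(np.abs(L[:,0])<.14)&(np.abs(L[:,1])<.1)&(L[:,2]>.006)&(L[:,2]<.2); Q=P[k]; Q=Q[dist(v0,Q)<r]
        s=least_squares(dist,v0,args=(Q,),loss="soft_l1",f_scale=.003); v0=s.x
    return v0,len(Q),np.median(dist(v0,Q))
def wpt(v,l): # case local -> world
    c,s=np.cos(v[2]),np.sin(v[2]); return np.array([v[0]+l[0]*c-l[1]*s,v[1]+l[0]*s+l[1]*c,l[2]])
E
python3 - <<'E'
from h import *
A=cloud("top");B=cloud("scene"); np.savez("c0.npz",A=A,B=B)
for n,P in(("top",A),("scene",B),("both",np.r_[A,B])):
    # initial guess: points 2..10cm high in coarse area
    best=None
    for yaw in(-.5,-.8,-1.1):
        r=fit(P,np.array([.415,-.24,yaw,1.4,1.8]))
        if best is None or r[1]>best[1]: best=r
    print(n,np.round(best[0],4),best[1:])
v=best[0]
for Pn,P in(("top",A),("scene",B)):
    k=(P[:,2]>.01)&(P[:,2]<.2)&(abs(P[:,0]-.45)<.2)&(abs(P[:,1]+.2)<.35); Q=P[k]
    img=np.zeros((400,700),np.uint8)
    # blobs in xy
    img[((Q[:,0]-.25)*1000).astype(int).clip(0,399),((Q[:,1]+.55)*1000).astype(int).clip(0,699)]=255
    img=cv2.morphologyEx(img,cv2.MORPH_CLOSE,np.ones((7,7)))
    n,l,st,c=cv2.connectedComponentsWithStats(img)
    for i in range(1,n):
        if st[i,4]>200:
            s=st[i];m=l[((Q[:,0]-.25)*1000).astype(int).clip(0,399),((Q[:,1]+.55)*1000).astype(int).clip(0,699)]==i
            print(Pn,"x",.25+s[1]/1e3,.25+(s[1]+s[3])/1e3,"y",-.55+s[0]/1e3,-.55+(s[0]+s[2])/1e3,"zmax",Q[m,2].max())
E
```

```text
top [ 0.4991 -0.215  -0.928   1.3617  1.7769] (4144, np.float64(0.0007075927429304298))
scene [ 0.4982 -0.2203 -0.9297  1.4143  1.7707] (6630, np.float64(0.0005650610248548495))
both [ 0.4988 -0.2199 -0.9285  1.4133  1.7669] (10776, np.float64(0.0006825136567298229))
top x 0.404 0.471 y 0.07899999999999996 0.1499999999999999 zmax 0.02828705482956804
top x 0.41000000000000003 0.544 y -0.24300000000000005 -0.13000000000000006 zmax 0.1361277160216054
top x 0.431 0.612 y -0.33000000000000007 -0.15900000000000003 zmax 0.17744418787864172
top x 0.45599999999999996 0.503 y -0.06700000000000006 -0.020000000000000018 zmax 0.07007976642755108
top x 0.46499999999999997 0.488 y -0.24900000000000005 -0.22700000000000004 zmax 0.01811483809058798
top x 0.538 0.65 y -0.11400000000000005 0.1499999999999999 zmax 0.166338309741527
scene x 0.25 0.306 y -0.028000000000000025 0.03699999999999992 zmax 0.19993071117194747
scene x 0.403 0.472 y 0.07399999999999995 0.1499999999999999 zmax 0.027444991644488295
scene x 0.40800000000000003 0.613 y -0.33100000000000007 -0.13300000000000006 zmax 0.17681774017039315
scene x 0.45599999999999996 0.505 y -0.07000000000000006 -0.02200000000000002 zmax 0.0696832668833846
scene x 0.538 0.65 y -0.11400000000000005 0.1499999999999999 zmax 0.16644662181956765
```

Top and scene fits agree: case at (0.499, -0.220), yaw -0.9285, flap 1.41, lid 1.77. First move: go over the -x side of the case, fingers shut, tool y turned onto case +x.

send_rows([
  [0.035,-0.02,0,0,0,-0.03,0],
  [0.07,-0.04,0,0,0,-0.06,0],
  [0.11,-0.06,0,0,0,-0.09,0],
  [0.15,-0.085,0,0,0,-0.12,0],
  [0.19,-0.11,0,0,0,-0.15,0],
  [0.23,-0.13,0,0,0,-0.18,0],
  [0.27,-0.155,0,0,0,-0.21,0],
  [0.31,-0.18,0,0,0,-0.235,0],
  [0.3525,-0.203,0,0,0,-0.235,0],
  [0.3525,-0.203,0,0,0,-0.235,0],
  [0.3525,-0.203,0,0,0,-0.235,0],
  [0.3525,-0.203,0,0,0,-0.235,0],
], grip_force=20)

```text
t: 1.4
position: [0.4508, -0.1565, 0.2532]
orientation: [0.949, 0.315, -0.0, -0.0]
contact_force: [0.1, -0.7, 0.8]
grip_width: 0.0003
```

```bash
cat >> h.py <<'E'
def rep(v):
    o=observe(); p=np.array(o["position"]); x,y,z,w=o["orientation"]
    print("t",o["t"],"local",np.round(local(p[None],*v[:3])[0],4),"yawerr",round(2*np.arctan2(y,x)-v[2]-np.pi/2,4),"F",np.round(o["contact_force"],2),"grip",round(o["grip_width"],4),"tip",tip_extent)
V=np.array([.4988,-.2199,-.9285,1.413,1.767])
E
python3 - <<'E'
from h import *
rep(V)
P=cloud("scene","pics/s1.png"); L=local(P,*V[:3])
k=(abs(L[:,0]+.08)<.06)&(abs(L[:,1])<.05)&(L[:,2]>.17)&(L[:,2]<.3); Q=L[k]
for z in np.arange(.19,.3,.01):
    q=Q[abs(Q[:,2]-z)<.005]
    if len(q)>3: print(round(z,3),len(q),np.round(q.min(0),3),np.round(q.max(0),3))
E
```

```text
t 1.4 local [-0.0795 -0.0005  0.2532] yawerr -0.0005 F [ 0.14 -0.65  0.82] grip 0.0003 tip 0.022
0.23 13 [-0.074 -0.011  0.23 ] [-0.071  0.007  0.235]
0.24 56 [-0.087 -0.013  0.235] [-0.063  0.006  0.245]
0.25 76 [-0.084 -0.013  0.245] [-0.063  0.006  0.255]
0.26 79 [-0.086 -0.013  0.255] [-0.063  0.006  0.265]
0.27 40 [-0.089 -0.014  0.265] [-0.064  0.004  0.275]
0.28 140 [-0.111 -0.016  0.275] [-0.043  0.01   0.285]
0.29 135 [-0.121 -0.015  0.285] [-0.036  0.012  0.295]
```

send_rows([
  [0,0,0.02,0,0,0,0],
  [0,0,0.05,0,0,0,0],
  [0,0,0.08,0,0,0,0],
  [0,0,0.105,0,0,0,0],
  [0,0,0.121,0,0,0,0],
  [0,0.01,0.121,0,0,0,0],
  [0,0.02,0.121,0,0,0,0],
  [0,0.027,0.121,0,0,0,0],
  [0,0.034,0.123,0,0,0,0],
  [0,0.04,0.124,0,0,0,0],
  [0,0.046,0.127,0,0,0,0],
  [0,0.052,0.13,0,0,0,0],
  [0,0.058,0.134,0,0,0,0],
  [0,0.063,0.138,0,0,0,0],
  [0,0.068,0.143,0,0,0,0],
  [0,0.072,0.148,0,0,0,0],
  [0,0.076,0.154,0,0,0,0],
  [0,0.079,0.16,0,0,0,0],
])

```text
t: 3.25
position: [0.4988, -0.2193, 0.0927]
orientation: [0.949, 0.316, -0.0, -0.0]
contact_force: [0.2, -0.1, 0.1]
grip_width: -0.0
```

```bash
python3 - <<'E'
from h import *
rep(V)
P=np.r_[cloud("scene","pics/s2.png"),cloud("top")]
print(fit(P,np.array([*V[:3],.4,1.767])))
E
```

```text
t 3.25 local [-0.0005  0.0004  0.0927] yawerr 0.0005 F [ 0.16 -0.13  0.14] grip -0.0 tip 0.022
(array([ 0.49821644, -0.22035761, -0.92979938,  0.51746002,  1.77014683]), 5251, np.float64(0.0006696354749553355))
```

View pics/s2.png

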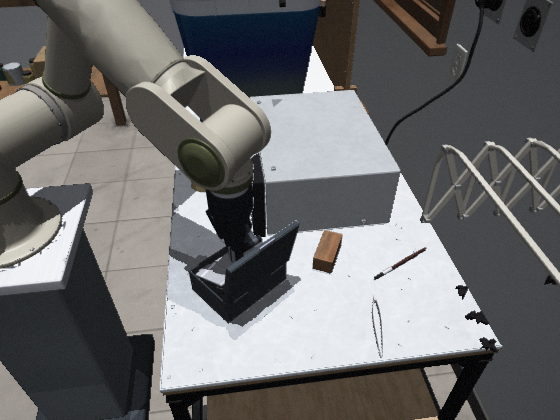

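The flap is pressed about two thirds down (gripper at (240,240) in the picture), and the case has not moved. I'll take it to its stop.

send_rows([
  [0,0.002,0.006,0,0,0,0],
  [0,0.004,0.012,0,0,0,0],
  [0,0.005,0.018,0,0,0,0],
  [0,0.006,0.022,0,0,0,0],
  [0,0.006,0.025,0,0,0,0],
  [0,0.006,0.026,0,0,0,0],
  [0,0.006,0.027,0,0,0,0],
  [0,0.006,0.027,0,0,0,0],
])

```text
t: 4.15
position: [0.5022, -0.2238, 0.067]
orientation: [0.949, 0.316, -0.0, -0.0]
contact_force: [-3.9, 3.0, 5.5]
grip_width: -0.0004
```

send_rows([
  [0,0,-0.01,0,0,0,0],
  [0,0,-0.03,0,0,0,0],
  [0,0,-0.06,0,0,0,0],
  [0,0,-0.1,0,0,0,0],
  [0,0,-0.14,0,0,0,0],
  [0,0,-0.163,0,0,0,0],
  [0,0,-0.163,0,0,0,0],
])

```text
t: 4.85
position: [0.5032, -0.2244, 0.2334]
orientation: [0.949, 0.316, 0.002, 0.003]
contact_force: [-0.1, -0.6, 0.4]
grip_width: -0.0001
```

```bash
python3 - <<'E'
from h import *
rep(V)
A=cloud("scene","pics/s3.png");B=cloud("top","pics/t3.png")
for P in(A,B,np.r_[A,B]): print(fit(P,np.array([*V[:3],.03,1.767])))
L=local(np.r_[A,B],*V[:3]); k=(abs(L[:,1])<.065)&(L[:,2]<.1)
for x in np.arange(-.04,.046,.01):
    q=L[k&(abs(L[:,0]-x)<.005),2]; print(round(x,3),len(q),np.round(np.percentile(q,[10,50,90]),4) if len(q) else "")
E
cd pics; python3 -c "
import cv2
a=cv2.imread('s3.png')[200:330,150:350];b=cv2.imread('t3.png')[160:290,260:420]
cv2.imwrite('m3.png',cv2.hconcat([cv2.resize(a,(460,300)),cv2.resize(b,(340,300))]))"
```

```text
t 4.85 local [0.0063 0.0008 0.2334] yawerr 0.0007 F [-0.09 -0.57  0.44] grip -0.0001 tip 0.022
(array([ 0.49815981, -0.22034806, -0.93010845,  0.01909918,  1.77070815]), 5720, np.float64(0.0006281429575889869))
(array([ 0.50282901, -0.21771511, -0.9526965 ,  0.02578115,  1.6961251 ]), 537, np.float64(0.000996125711285866))
(array([ 0.49818071, -0.22030314, -0.93074497,  0.02231804,  1.77083235]), 6257, np.float64(0.0006518381024517347))
-0.04 235 [0.0439 0.0452 0.0466]
-0.03 263 [0.0437 0.0453 0.0467]
-0.02 237 [0.0439 0.0453 0.0468]
-0.01 95 [0.0437 0.0454 0.0469]
0.0 84 [0.0437 0.0452 0.0468]
0.01 105 [0.0433 0.0453 0.0466]
0.02 114 [0.0423 0.0446 0.0465]
0.03 138 [-0.3308  0.0442  0.0466]
0.04 142 [-0.3313  0.0437  0.0463]
```

View pics/m3.png

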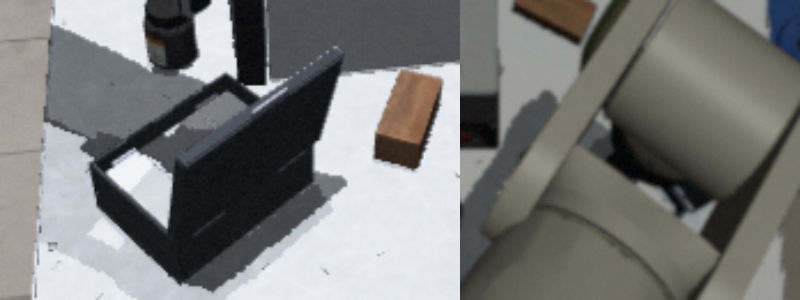

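The crops show the flap flat in the case (left crop, about (140,170)). Its upper face reads z = 0.045 all across, and the lid has not moved. I'll go over the lid to its outer side.

send_rows([
  [0,0.02,0,0,0,0,0],
  [0,0.05,0,0,0,0,0],
  [0,0.08,0,0,0,0,0],
  [0,0.105,0,0,0,0,0],
  [0,0.12,0,0,0,0,0],
  [0,0.12,0,0,0,0,0],
  [0,0.12,0.02,0,0,0,0],
  [0,0.12,0.045,0,0,0,0],
  [0,0.12,0.06,0,0,0,0],
  [0,0.12,0.06,0,0,0,0],
])

```text
t: 5.95
position: [0.5729, -0.3184, 0.1663]
orientation: [0.949, 0.316, -0.002, -0.003]
contact_force: [-0.2, 0.8, 0.4]
grip_width: -0.0001
```

```bash
python3 - <<'E'
from h import *
rep(np.array([.4982,-.2203,-.93]))
P=cloud("scene","pics/s4.png")
print(fit(P,np.array([.4982,-.2203,-.93,.02,1.77])))
E
```

```text
t 5.95 local [0.1233 0.0012 0.1663] yawerr 0.0023 F [-0.19  0.79  0.39] grip -0.0001 tip 0.022
(array([ 0.49803182, -0.22037638, -0.93135099,  0.0157717 ,  1.77214205]), 4835, np.float64(0.0005986067189034227))
```

View pics/s4.png

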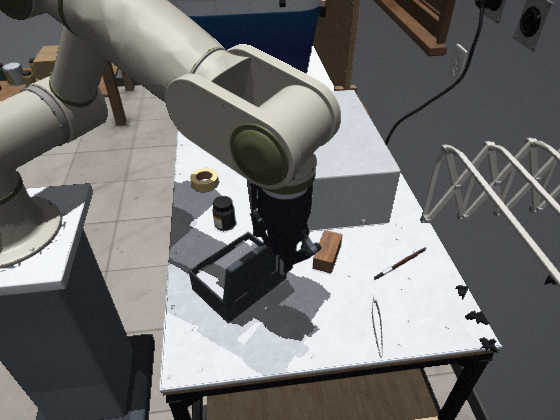

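The gripper stands outside the lid at about (285,235), clear of the block, and nothing has moved. I'll push the lid over.

send_rows([
  [0,-0.007,-0.003,0,0,0,0],
  [0,-0.014,-0.004,0,0,0,0],
  [0,-0.021,-0.004,0,0,0,0],
  [0,-0.028,-0.004,0,0,0,0],
  [0,-0.035,-0.004,0,0,0,0],
  [0,-0.041,-0.004,0,0,0,0],
  [0,-0.0475,-0.004,0,0,0,0],
  [0,-0.056,-0.004,0,0,0,0],
  [0,-0.064,-0.003,0,0,0,0],
  [0,-0.073,-0.0015,0,0,0,0],
  [0,-0.082,0.001,0,0,0,0],
  [0,-0.091,0.004,0,0,0,0],
  [0,-0.1,0.008,0,0,0,0],
  [0,-0.108,0.0135,0,0,0,0],
  [0,-0.115,0.019,0,0,0,0],
  [0,-0.122,0.0255,0,0,0,0],
  [0,-0.1285,0.033,0,0,0,0],
  [0,-0.1285,0.033,0,0,0,0],
])

```text
t: 7.8
position: [0.4963, -0.2161, 0.135]
orientation: [0.949, 0.316, -0.001, -0.001]
contact_force: [0.7, -0.6, 0.1]
grip_width: 0.0
```

```bash
python3 - <<'E'
from h import *
rep(np.array([.4982,-.2203,-.93]))
P=cloud("scene","pics/s5.png")
for f in (.02,):
  for l in (.6,.8): print(fit(P,np.array([.4982,-.2203,-.93,f,l])))
E
```

```text
t 7.8 local [-0.0045  0.001   0.135 ] yawerr 0.0023 F [ 0.73 -0.62  0.08] grip 0.0 tip 0.022
(array([ 0.49822578, -0.22036552, -0.930291  ,  0.01077138,  0.66560794]), 6263, np.float64(0.0007500493698537215))
(array([ 0.49822549, -0.22036512, -0.93029301,  0.0107712 ,  0.66563347]), 6264, np.float64(0.0007503898387470004))
```

View pics/s5.png

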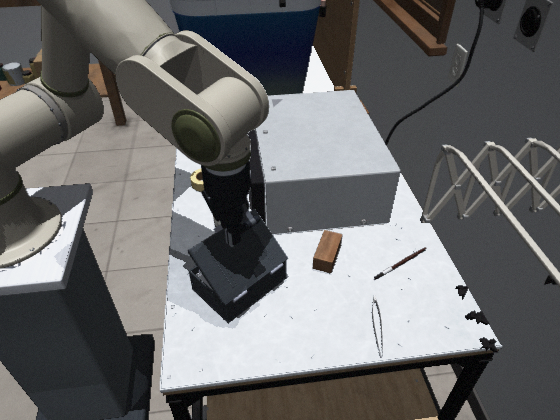

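The lid is down to 0.67 rad and the case is still in place. I'll finish the arc.

send_rows([
  [0,-0.005,0.008,0,0,0,0],
  [0,-0.01,0.016,0,0,0,0],
  [0,-0.014,0.025,0,0,0,0],
  [0,-0.017,0.034,0,0,0,0],
  [0,-0.018,0.039,0,0,0,0],
  [0,-0.019,0.043,0,0,0,0],
  [0,-0.019,0.047,0,0,0,0],
  [0,-0.019,0.05,0,0,0,0],
  [0,-0.019,0.052,0,0,0,0],
  [0,-0.019,0.053,0,0,0,0],
  [0,-0.019,0.053,0,0,0,0],
])

```text
t: 8.95
position: [0.4858, -0.2019, 0.0833]
orientation: [0.949, 0.316, 0.0, 0.0]
contact_force: [0.7, 0.1, -1.0]
grip_width: -0.0001
```

```bash
python3 - <<'E'
from h import *
rep(np.array([.4982,-.2203,-.93]))
print(fit(cloud("scene"),np.array([.4982,-.2203,-.93,0.01,.03])))
E
```

```text
t 8.95 local [-0.0222  0.0011  0.0833] yawerr 0.002 F [ 0.72  0.12 -0.96] grip -0.0001 tip 0.022
(array([ 0.49820095, -0.22056252, -0.92822811, -5.40916051,  0.04019984]), 5108, np.float64(0.0007442412180638271))
```

send_rows([
  [0,0,0.001,0,0,0,0],
  [0,0,0.0015,0,0,0,0],
  [0,0,0.002,0,0,0,0],
  [0,0,0.002,0,0,0,0],
])

```text
t: 9.4
position: [0.4859, -0.2019, 0.0819]
orientation: [0.949, 0.316, 0.0, 0.0]
contact_force: [-1.9, 0.4, 6.1]
grip_width: 0.0002
```

send_rows([
  [0,0,0.001,0,0,0,0],
  [0,0,0.001,0,0,0,0],
])

```text
t: 9.6
position: [0.4859, -0.2019, 0.0818]
orientation: [0.949, 0.316, 0.0, 0.0]
contact_force: [-5.0, 1.9, 15.9]
grip_width: 0.0001
```

send_rows([
  [0,0,-0.01,0,0,0,0],
  [0,0,-0.04,0,0,0,0],
  [0,0,-0.08,0,0,0,0],
  [0,0,-0.12,0,0,0,0],
  [0,-0.04,-0.15,0,0,0,0],
  [-0.04,-0.06,-0.15,0,0,0,0],
  [-0.08,-0.06,-0.15,0,0,0,0],
  [-0.12,-0.06,-0.15,0,0,0,0],
  [-0.15,-0.06,-0.15,0,0,0,0],
  [-0.15,-0.06,-0.15,0,0,0,0],
  [-0.15,-0.06,-0.15,0,0,0,0],
])

```text
t: 10.7
position: [0.3297, -0.2439, 0.2306]
orientation: [0.949, 0.315, 0.0, 0.0]
contact_force: [1.2, -0.3, -0.1]
grip_width: -0.0002
```

```bash
python3 - <<'E'
from h import *
v=np.array([.4982,-.2203,-.93]); rep(v)
A=cloud("scene","pics/s6.png");B=cloud("top","pics/t6.png")
for n,P in(("s",A),("t",B)):
    print(fit(P,np.array([*v,0.01,.01])))
    L=local(P,*v); k=(abs(L[:,1])<.07)&(L[:,2]>.03)&(L[:,2]<.09)
    print([(round(x,2),round(float(np.median(L[k&(abs(L[:,0]-x)<.006),2])),4)) for x in np.arange(-.05,.051,.02)])
    for nm,c in(("jar",(.48,-.045)),("tape",(.4375,.112))):
        q=P[(np.hypot(P[:,0]-c[0],P[:,1]-c[1])<.05)&(P[:,2]>.01)&(P[:,2]<.08)]
        if len(q): print(nm,np.round(q.min(0),3),np.round(q.max(0),3))
a,b=[cv2.imread(f"pics/{n}.png")[y:y+150,x:x+200] for n,y,x in(("s6",180,150),("t6",130,240))]
cv2.imwrite("pics/m6.png",cv2.resize(cv2.hconcat([a,b]),(800,300)))
E
```

```text
t 10.7 local [-0.0818 -0.1492  0.2306] yawerr 0.0006 F [ 1.15 -0.31 -0.12] grip -0.0002 tip 0.022
(array([ 0.49819112, -0.22046168, -0.92820161,  0.010392  ,  0.00334756]), 5438, np.float64(0.0006901938107493726))
[(np.float64(-0.05), 0.0602), (np.float64(-0.03), 0.0603), (np.float64(-0.01), 0.0604), (np.float64(0.01), 0.0604), (np.float64(0.03), 0.0605), (np.float64(0.05), 0.0567)]
jar [ 0.456 -0.069  0.01 ] [ 0.504 -0.021  0.069]
tape [0.403 0.077 0.01 ] [0.471 0.147 0.028]
(array([ 0.50081059, -0.21730102, -0.93303835,  0.01      ,  0.00696224]), 3793, np.float64(0.0009016723123724682))
[(np.float64(-0.05), 0.0594), (np.float64(-0.03), 0.0595), (np.float64(-0.01), 0.0595), (np.float64(0.01), 0.0595), (np.float64(0.03), 0.0596), (np.float64(0.05), 0.0595)]
jar [ 0.456 -0.066  0.012] [ 0.503 -0.02   0.071]
tape [0.405 0.08  0.011] [0.47  0.148 0.029]
```

View pics/m6.png

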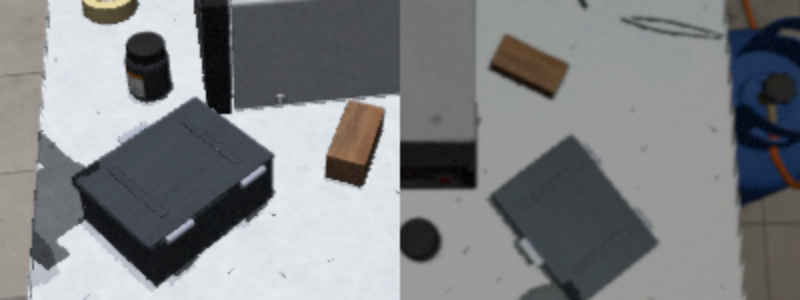

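The crops show the lid lying level and shut on the case (left crop, about (175,175)). The jar, tape and block are where they were, and the gripper is clear, so I'll hand in.

```bash
python3 -c "
from plant import *
print(finish_job())"
```

```text
the job is handed in; nothing more can be done
None
```

The case is closed. With shut fingers I pushed the flap down to its stop, then swung the lid over from its outer side until it was fully shut. I drew back about 0.15 m and handed in at about 11 s.

**Last checks:**
- **Flap:** before the lid moved, the flap's upper face read z = 0.045 m over most of its length. Towards its free edge the median fell to 0.044 m.
- **Lid:** it reads level, with a fitted angle of about 0.003 to 0.007 rad and its top face at about 0.060 m. The scene camera read 0.057 m beside the hinge, but the top camera read 0.0595 m there.
- **Case:** it stayed within 1 mm by the scene camera. The top camera alone puts it about 4 mm away from that, and it read about 5 mm off before any contact too, so I take this as calibration error.
- **Other objects:** the jar and tape read the same positions as at the start, and the block looks unmoved in the pictures; I did not measure it.
- **Forces:** the highest force reading after any move was about 17 N, in the final press on the shut lid. After drawing back it showed only noise, about 1 N.

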